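# Weigh out a charge of fuel logs on the sprung scale

### The arm

A 6-joint arm with a two-finger parallel gripper is mounted at the origin on the work surface. World frame = base frame: x ahead of the robot, y to its left, z up, the work surface at z = 0. Lengths are in m, angles in rad, forces in N, time in s.
With the tool pointing down it reaches from about 0.275 to 0.825 m from the base axis. Payload 5.2 kg.
Tool frame: the origin (TCP) lies on the centre line of the jaws, within the pads' length; the fingertips stand 19 mm ahead of it and the grasp point (between the pads) is the TCP; z points along the fingers, y is the line along which they close (so a half turn about z gives the same grasp; the last joint's range is limited). The gripper opens to 93 mm and grips with 3 to 60 N. Pads are 15 mm wide; open, the fingers measure 128 mm over their backs; the gripper's body (75 mm by 188 mm) begins 65 mm behind the grasp point.
Start: joints at [1.091, 0.259, 1.535, -0, 1.348, -0.203], TCP at [0.15, 0.529, 0.238] pointing down, gripper open.
Joint ranges: [-3.14, 3.14], [-0.91, 2.08], [0.19, 2.58], [-1.22, 4.36], [0.22, 2.71], [-3.12, 3.12]. Speed limits (rad/s): [2.57, 2.57, 3.14, 3.14, 3.14, 3.14].

### API

Orientations are given as [roll, pitch, yaw] about the fixed x, y, z axes, in that order (R = Rz(yaw) Ry(pitch) Rx(roll)).
In Python, from cell import env gives the robot as it stands.
- The arm moves only by the shell command python3 -m jog 'ROWS' [FORCE]. ROWS is JSON, a list of rows, each a list of 7 numbers: the turn, a rotation vector about the world's x, y, z in degrees, then the shift along the world's x, y, z in cm, then the opening, from 0 (shut) to 1 (fully open). In form: [[wx, wy, wz, dx, dy, dz, grip], ...]. A call has 1 to 12 rows; each row is the pose to reach, as a shift and turn from the pose commanded when the call began; what a row does not reach only later rows make up. A row lasts 1/12 s, in which the tool goes at most 41.7 mm and 7.16 degrees, less where a joint would pass 70% of its speed; a pose out of reach is approached as far as the arm can. A call with a gripper value outside its range is refused whole. The fingers move at their own pace and stop on an object; FORCE is the grip in N (left out, the last holds). Time passes only in rows, so rows that repeat a pose let the fingers close. It gives the time, the measured TCP pose, the force, the opening and the grip force at its end, in the units of the state.
- env.sense(): the state, without advancing time (a new reading comes with each control period).
- env.grab_frame(name): name is "scene" or "top"; returns a dict with "image" (420x560x3 uint8, blue, green, red), "z_map" (420x560 float32, m along the optical axis (not along the pixel's ray), 0 where there is no reading), "fx", "fy", "cx", "cy" (pixels), "view" (4x4, takes a point from world to camera coordinates). Camera axes: x right, y down, z forward; pixel columns grow to the right and rows downward; lengths in m; the calibration is good to about 2 mm. A picture is of the moment at which its call begins.
- env.sign_off(): hands the job in; it is judged then, once.
Trained networks look in the newest picture that a camera, given by its name, has taken for a name from the list of things; names that differ only in an ending like _2 or _b are one class to them, and where a whole thing is asked for, a point or a joint stands for the part that bears it (a point fixed in the world has none). Each returns a list of dicts, best first, with "p" (0 to 1); they miss things now and then, are a little off and sometimes report something else, mostly with a low value. They report only what shows in the picture. A call takes as long as a camera call.
- env.find_in(thing, camera): "extent" ([left, top, width, height] in pixels, round what is visible of it).
The state is a dict: "t": time; "joint_positions": joint angles; "joint_velocities": joint speeds; "effort": joint torques, N m; "tcp_pos": TCP position; "tool_rot": TCP orientation; "ft_force": force on the tool from outside, world axes, zero at the start; "wrist_torque": the same for the moment, N m; "width": finger opening in m; "gripper_force": force on a finger pad.
Only numpy, scipy, OpenCV 4.12 (cv2) and the standard library are available. Lean on these libraries where they do the work, as an engineer would, in place of code of your own. Each camera call takes 0.05 s, during which the arm holds its last target. There are 200 camera calls.

### The job

Weigh out fuel for the fire pit: leaving the dark billet where it stands, take pressed-wood logs from the board and stand them upright in the empty rings of the scale's pan, one to a ring, until the red pointer comes to rest in the green band. Set each log down gently rather than dropping it, and never drive the pan to its bottom stop. Leave the logs you do not need standing on the board, and do not disturb the other things on the slab.

Things in the scene. Friction and masses are not known exactly. Their poses are not given: they have to be found in the camera images.
- pan (a joint): how far the scale's pan has sunk, m: 0 = empty, grows downward, 0.115 = bottom stop. Vertical travel on a 90 N/m spring (each 100 g sinks it 10.9 mm), damped, settles within about 1.5 s; the pan does not tilt. Its red pointer moves with it before an upright white strip; the pointer's centre line is in the strip's 25 mm tall green band from 0.058 to 0.083
- scale: sprung scale, fixed: blue base 200 x 200 x 56 mm; over it a square 200 mm aluminium pan with four steel rings in a 2 x 2 pattern, 90 mm between centres, pan floor 190 mm over the slab when empty. Origin: centre of the base's underside; x points to the upright white strip (60 wide, 10 thick, 215 mm high, green band all round) 135 mm from the centre, on the side away from the robot
- board: dark wooden board 240 x 240 x 15 mm, fixed to the slab, on which the four fuel logs stand; origin: centre of its underside
- billet: nearly black hardwood billet, upright cylinder 50 mm across, 90 mm high, standing in ring_a of the pan from the start; weight unknown (140 to 260 g); origin: centre of its underside, z up along it
- ring_a (a point): centre of the pan's floor inside one of the rings (near the robot, right, seen with the scale's x axis ahead); moves with the pan. Ring: 60 mm inner and 68 mm outer diameter, 25 mm high above the pan's floor
- ring_b (a point): centre of the pan's floor inside one of the rings (far, right, seen with the scale's x axis ahead); moves with the pan. Ring: 60 mm inner and 68 mm outer diameter, 25 mm high above the pan's floor
- ring_c (a point): centre of the pan's floor inside one of the rings (near the robot, left, seen with the scale's x axis ahead); moves with the pan. Ring: 60 mm inner and 68 mm outer diameter, 25 mm high above the pan's floor
- ring_d (a point): centre of the pan's floor inside one of the rings (far, left, seen with the scale's x axis ahead); moves with the pan. Ring: 60 mm inner and 68 mm outer diameter, 25 mm high above the pan's floor
- log0: pressed-wood fuel log, light brown upright cylinder 50 mm across, 90 mm high with a small dark hole mark on top, standing on the board; weight unknown (135 to 215 g each); origin: centre of its underside, z up along it
- log1: pressed-wood fuel log, light brown upright cylinder 50 mm across, 90 mm high with a small dark hole mark on top, standing on the board; weight unknown (135 to 215 g each); origin: centre of its underside, z up along it
- log2: pressed-wood fuel log, light brown upright cylinder 50 mm across, 90 mm high with a small dark hole mark on top, standing on the board; weight unknown (135 to 215 g each); origin: centre of its underside, z up along it
- log3: pressed-wood fuel log, light brown upright cylinder 50 mm across, 90 mm high with a small dark hole mark on top, standing on the board; weight unknown (135 to 215 g each); origin: centre of its underside, z up along it
- cooker_lid: steel pressure-cooker lid, 200 mm across with a 100 mm black handle sticking out, 54 mm high, lying flat at the back; bystander; origin: centre of its underside
- jar: blue ceramic jar with a white top, 90 mm across, 130 mm high; bystander standing on the right; origin: centre of its underside
- tongs: pair of steel chimta tongs, about 230 mm long, 40 mm wide and 14 mm high, lying along x between the scale and the board; bystander; origin: centre of its underside
- plate: blue plastic plate, 220 mm across, 22 mm high; bystander on the left; origin: centre of its underside
- dispenser: empty clear soap dispenser with a white push-button pump, 68 mm across, 185 mm high; bystander on the right; origin: centre of its underside
- tumbler: steel tumbler, 64 mm across, 85 mm high, standing beyond the tongs; bystander; origin: centre of its underside

How it is judged:
At the end, for the whole second after the job is handed in: The pan rests with 58 to 83 mm of travel (pointer in the green band); the billet still stands in its ring; every log stands upright (0.1 rad), either in a ring (underside within 12 mm of the ring point) or on the board (centre within it) (value of joint pan between 0.058 and 0.083 m and velocity of joint pan between -0.005 and 0.005 m/s and angle between billet's own z axis and vertical below 0.1 rad and distance between billet and ring_a below 0.012 m and ((angle between log0's own z axis and vertical below 0.1 rad and (distance between log0 and ring_a below 0.012 m or distance between log0 and ring_b below 0.012 m or distance between log0 and ring_c below 0.012 m or distance between log0 and ring_d below 0.012 m)) or (angle between log0's own z axis and vertical below 0.1 rad and x of log0 in the frame of board between -0.12 and 0.12 m and y of log0 in the frame of board between -0.12 and 0.12 m and height (world z) of log0 below 0.022 m)) and ((angle between log1's own z axis and vertical below 0.1 rad and (distance between log1 and ring_a below 0.012 m or distance between log1 and ring_b below 0.012 m or distance between log1 and ring_c below 0.012 m or distance between log1 and ring_d below 0.012 m)) or (angle between log1's own z axis and vertical below 0.1 rad and x of log1 in the frame of board between -0.12 and 0.12 m and y of log1 in the frame of board between -0.12 and 0.12 m and height (world z) of log1 below 0.022 m)) and ((angle between log2's own z axis and vertical below 0.1 rad and (distance between log2 and ring_a below 0.012 m or distance between log2 and ring_b below 0.012 m or distance between log2 and ring_c below 0.012 m or distance between log2 and ring_d below 0.012 m)) or (angle between log2's own z axis and vertical below 0.1 rad and x of log2 in the frame of board between -0.12 and 0.12 m and y of log2 in the frame of board between -0.12 and 0.12 m and height (world z) of log2 below 0.022 m)) and ((angle between log3's own z axis and vertical below 0.1 rad and (distance between log3 and ring_a below 0.012 m or distance between log3 and ring_b below 0.012 m or distance between log3 and ring_c below 0.012 m or distance between log3 and ring_d below 0.012 m)) or (angle between log3's own z axis and vertical below 0.1 rad and x of log3 in the frame of board between -0.12 and 0.12 m and y of log3 in the frame of board between -0.12 and 0.12 m and height (world z) of log3 below 0.022 m))); the robot touches nothing.
It fails at once if the pan is slammed down (faster than 0.25 m/s) or driven to its bottom stop (over 112 mm) (velocity of joint pan above 0.25 m/s or value of joint pan above 0.112 m).
It fails at once if a bystander is moved more than 30 mm (distance of any of cooker_lid, jar, tongs, plate, dispenser, tumbler from where it was at the start of the episode above 0.03 m).
It also fails if it takes over 72 s, if anything falls off the work surface, if the arm or the gripper's body presses on something with over 40 N, if the wrist force passes 120 N, or if a joint passes its speed limit or range.

## Working session

There is one attempt and no reset: what is moved stays moved. The work goes in short steps, Python scripts to look and compute and a shell command to move; the robot and the scene stay as the last step left them, time stands still between calls to the robot, and variables do not carry over. Pictures are saved under pics/ and viewed, at most 10 in all, crops included, and the job is handed in when it is done.

```bash
mkdir -p pics
cat > h.py <<'E'
import numpy as np, cv2
from cell import env
def world(f):
    z=f["z_map"]; v,u=np.mgrid[:z.shape[0],:z.shape[1]]
    c=np.stack([(u-f["cx"])/f["fx"]*z,(v-f["cy"])/f["fy"]*z,z,np.ones_like(z)],-1)
    w=c@np.linalg.inv(f["view"]).T
    return np.where(z[...,None]>0,w[...,:3],np.nan)
E
python3 - <<'E'
from h import *
fs={n:env.grab_frame(n) for n in("scene","top")}
for n,f in fs.items():
    cv2.imwrite(f"pics/{n}0.png",f["image"]); W=world(f); np.save(n+"W.npy",W)
    print(n,np.linalg.inv(f["view"])[:3,3].round(3))
    for t in ["log0","billet","board","scale","ring_a","tongs","tumbler","dispenser","jar","plate","cooker_lid"]:
        for d in env.find_in(t,n)[:5]:
            l,tp,w,h=[int(x) for x in d["extent"]]
            P=W[tp:tp+h,l:l+w].reshape(-1,3);P=P[~np.isnan(P[:,0])]
            zt=np.percentile(P[:,2],97);Q=P[abs(P[:,2]-zt)<.006]
            print(t,round(d["p"],2),[l,tp,w,h],"top",round(float(zt),3),((Q.max(0)+Q.min(0))/2).round(3),np.median(Q,0).round(3))
print(env.sense()["tcp_pos"],env.sense()["tool_rot"],env.sense()["t"])
E
```

```text
scene [ 1.227 -0.852  1.289]
log0 0.9 [274, 163, 15, 25] top 0.107 [0.466 0.225 0.107] [0.467 0.221 0.104]
log0 0.78 [301, 180, 14, 22] top 0.108 [0.58  0.204 0.107] [0.583 0.203 0.105]
log0 0.59 [299, 152, 12, 22] top 0.107 [0.496 0.322 0.106] [0.495 0.32  0.104]
log0 0.57 [319, 164, 14, 30] top 0.106 [0.596 0.311 0.106] [0.592 0.307 0.104]
billet 0.57 [157, 225, 22, 31] top 0.259 [ 0.465 -0.309  0.257] [ 0.467 -0.311  0.255]
board 0.94 [261, 160, 90, 63] top 0.104 [0.531 0.261 0.104] [0.577 0.226 0.103]
scale 0.64 [145, 216, 103, 101] top 0.231 [ 0.472 -0.312  0.231] [ 0.482 -0.323  0.232]
ring_a 0.72 [142, 213, 106, 73] top 0.249 [ 0.465 -0.311  0.249] [ 0.471 -0.314  0.253]
tongs 0.54 [210, 201, 53, 37] top 0.179 [ 0.541 -0.195  0.179] [ 0.532 -0.191  0.178]
tumbler 0.65 [270, 227, 18, 29] top 0.089 [ 0.631 -0.015  0.087] [ 0.632 -0.02   0.085]
dispenser 0.79 [127, 311, 39, 65] top 0.184 [ 0.573 -0.526  0.184] [ 0.578 -0.531  0.184]
jar 0.96 [80, 300, 45, 51] top 0.132 [ 0.433 -0.55   0.131] [ 0.432 -0.55   0.13 ]
plate 0.56 [305, 114, 54, 35] top 0.022 [0.444 0.583 0.022] [0.428
[... 1086 characters left out ...]
63 -0.308  0.256]
ring_a 0.28 [216, 231, 14, 11] top 0.112 [0.47  0.223 0.11 ] [0.466 0.223 0.108]
tumbler 0.61 [273, 186, 20, 15] top 0.093 [ 0.635 -0.013  0.091] [ 0.631 -0.013  0.089]
dispenser 0.74 [403, 202, 31, 17] top 0.188 [ 0.576 -0.523  0.188] [ 0.579 -0.53   0.186]
jar 0.73 [406, 240, 30, 21] top 0.136 [ 0.433 -0.545  0.135] [ 0.432 -0.547  0.133]
plate 0.72 [104, 212, 56, 57] top 0.024 [0.445 0.583 0.024] [0.445 0.597 0.021]
plate 0.37 [274, 186, 20, 18] top 0.092 [ 0.63  -0.013  0.091] [ 0.628 -0.014  0.089]
cooker_lid 0.74 [233, 129, 72, 54] top 0.031 [0.793 0.05  0.031] [0.803 0.02  0.028]
[0.15030733 0.52906848 0.2376435 ] [ 3.14159249e+00 -5.19816480e-06  2.86474565e+00] 1.2
```

Run:
```python
from h import *
W=np.load("topW.npy"); im=cv2.imread("pics/top0.png")
a=cv2.resize(im[165:275,300:410],(400,400),interpolation=cv2.INTER_CUBIC)
b=cv2.resize(im[165:275,165:275],(400,400),interpolation=cv2.INTER_CUBIC)
cv2.imwrite("pics/t1.png",np.hstack([a,b]))
def rect(u0,u1,v0,v1,z0,z1):
    P=W[v0:v1,u0:u1].reshape(-1,3);P=P[(P[:,2]>z0)&(P[:,2]<z1)]
    r=cv2.minAreaRect((P[:,:2]*1000).astype(np.float32)); print(len(P),np.median(P[:,2]).round(4),[np.round(x,1) for x in r])
rect(310,400,170,270,.155,.182)
rect(310,400,170,270,.182,.205)
rect(310,400,170,260,.207,.225)
rect(165,265,170,270,.01,.022)
for c in [(.467,.226),(.58,.205),(.499,.323),(.596,.312)]:
    P=W.reshape(-1,3);m=(np.hypot(P[:,0]-c[0],P[:,1]-c[1])<.04)&(P[:,2]>.095)&(P[:,2]<.12)
    print(cv2.minEnclosingCircle((P[m][:,:2]*1000).astype(np.float32)),P[m].mean(0).round(4))
s=W[:,:,2]
S=cv2.imread("pics/scene0.png"); cv2.imwrite("pics/s1.png",cv2.resize(S[190:340,110:310],(800,600),interpolation=cv2.INTER_CUBIC))
```

```text
2555 0.167 [array([ 533.3, -259.7]), array([252.1, 200.4]), np.float64(2.6)]
313 0.1914 [array([ 532.6, -256.7]), array([155.2, 215.7]), np.float64(84.7)]
63 0.2144 [array([ 543.5, -266.9]), array([208.5,  58. ]), np.float64(7.0)]
2542 0.0154 [array([535.4, 260.5]), array([391.9, 394.2]), np.float64(1.2)]
((467.5029296875, 227.06546020507812), 24.939990997314453) [0.467  0.2271 0.1048]
((580.0783081054688, 208.6182098388672), 25.089946746826172) [0.5793 0.2087 0.1048]
((493.62939453125, 326.5791015625), 25.442821502685547) [0.4942 0.3264 0.1046]
((596.9161376953125, 312.4596862792969), 24.60130500793457) [0.597  0.3122 0.1048]
```

View pics/t1.png

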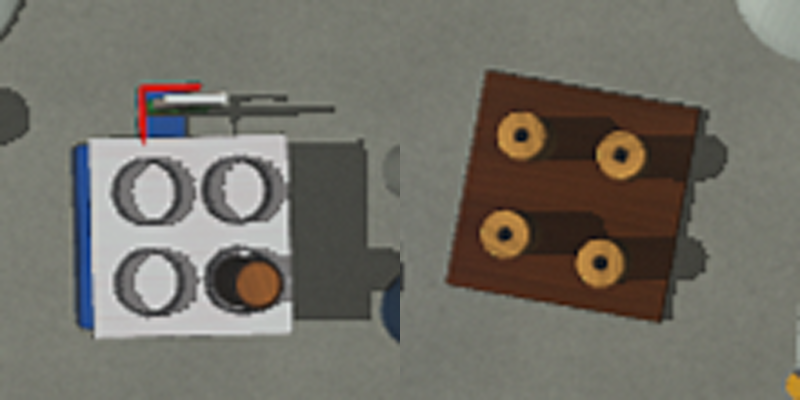

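View pics/s1.png

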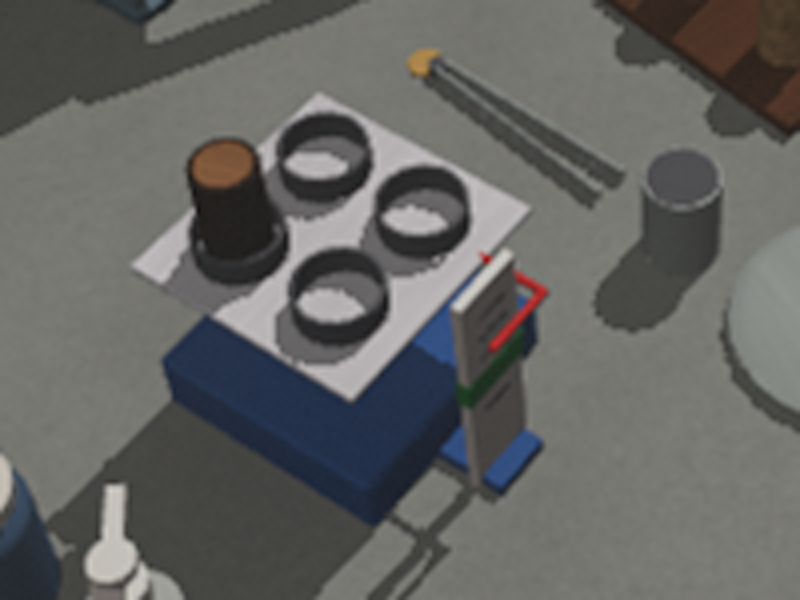

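The crops show the billet in the near-right ring, with three empty rings. The pointer sits above the green band, and four logs stand on the board. Next I fit the pan's rectangle and the rings.

Run:
```python
from h import *
from scipy.optimize import least_squares
for n in("top","scene"):
    W=np.load(n+"W.npy").reshape(-1,3)
    m=(W[:,2]>.155)&(W[:,2]<.178)&(W[:,0]<.615)&(W[:,1]<-.12)&(W[:,1]>-.42)&(W[:,0]>.38)
    P=W[m]; r=cv2.minAreaRect((P[:,:2]*1000).astype(np.float32)); print(n,r,np.median(P[:,2]))
    m=(W[:,2]>.187)&(W[:,2]<.2)&(W[:,0]<.60)&(W[:,1]<-.14)&(W[:,1]>-.40)&(W[:,0]>.38)
    Q=W[m]; Q=Q[np.hypot(Q[:,0]-.466,Q[:,1]+.309)>.045]
    def cs(p):
        c,s=np.cos(p[2]),np.sin(p[2]);return [(p[0]+c*a-s*b,p[1]+s*a+c*b) for a in(-.045,.045) for b in(-.045,.045)]
    f=lambda p: np.min([abs(np.hypot(Q[:,0]-x,Q[:,1]-y)-.032) for x,y in cs(p)],0)
    s=least_squares(f,[.511,-.262,0.03],loss="soft_l1",f_scale=.002); print(len(Q),s.x,np.median(f(s.x)),np.round(cs(s.x),4).tolist())
```

```text
top ((511.36322021484375, -260.7520751953125), (208.17298889160156, 200.3917999267578), 2.6195337772369385) 0.16692619154689425
187 [ 0.50726112 -0.26060327  0.04460937] 0.0010923195054555815 [[0.4643, -0.3076], [0.4603, -0.2177], [0.5542, -0.3036], [0.5502, -0.2136]]
scene ((508.33599853515625, -260.8956604003906), (210.4520721435547, 204.77442932128906), 2.8090004920959473) 0.16601897536180488
314 [ 0.50794595 -0.26312361  0.04686887] 0.0012809444570717685 [[0.4651, -0.3102], [0.4609, -0.2203], [0.555, -0.306], [0.5508, -0.2161]]
```

```bash
python3 -m jog '[[0,0,0,31.6,-30.3,0,0.8],[0,0,0,31.6,-30.3,0,0.8],[0,0,0,31.6,-30.3,0,0.8],[0,0,0,31.6,-30.3,0,0.8],[0,0,0,31.6,-30.3,0,0.8],[0,0,0,31.6,-30.3,0,0.8],[0,0,0,31.6,-30.3,0,0.8],[0,0,0,31.6,-30.3,0,0.8],[0,0,0,31.6,-30.3,0,0.8],[0,0,0,31.6,-30.3,0,0.8],[0,0,0,31.6,-30.3,0,0.8],[0,0,0,31.6,-30.3,0,0.8]]' 15
```

```text
t: 2.2
tcp_pos: [0.4697, 0.2227, 0.2375]
tool_rot: [-3.141, 0.002, 2.86]
ft_force: [-0.5, 1.2, 0.2]
width: 0.0743
gripper_force: 0.0
```

```bash
python3 -m jog '[[0,0,0,0,0,-1,0.8],[0,0,0,0,0,-4,0.8],[0,0,0,0,0,-8,0.8],[0,0,0,0,0,-12,0.8],[0,0,0,0,0,-15,0.8],[0,0,0,0,0,-15.8,0.8],[0,0,0,0,0,-15.8,0.8],[0,0,0,0,0,-15.8,0.4],[0,0,0,0,0,-15.8,0.4],[0,0,0,0,0,-15.8,0.4],[0,0,0,0,0,-15.8,0.4],[0,0,0,0,0,-15.8,0.4]]' 15; python3 -c "
from h import *
s=env.sense();print(s['gripper_force'],s['width'],s['ft_force'])"
```

```text
t: 3.2
tcp_pos: [0.4674, 0.2265, 0.0813]
tool_rot: [3.14, 0.003, 2.865]
ft_force: [0.1, 1.3, 5.1]
width: 0.0501
gripper_force: 15.0
14.999266862869263 0.050080415090282375 [0.09610605 1.29675826 5.09977897]
```

```bash
python3 -m jog '[[0,0,0,0,0,0.5,0.4],[0,0,0,0,0,2,0.4],[0,0,0,0,0,5,0.4],[0,0,0,0,0,9,0.4],[0,0,0,0,0,13,0.4],[0,0,0,0,0,17,0.4],[0,0,0,0,0,20,0.4],[0,0,0,0,0,21.5,0.4],[0,0,0,0,0,22,0.4],[0,0,0,0,0,22,0.4],[0,0,0,0,0,22,0.4],[0,0,0,0,0,22,0.4]]' 20; python3 -m jog '[[0,0,0,1.5,-8,0,0.4],[0,0,0,2.5,-12,0,0.4],[0,0,0,3.2,-16,0,0.4],[0,0,0,4,-20,0,0.4],[0,0,0,4.7,-24,0,0.4],[0,0,0,5.5,-28,0,0.4],[0,0,0,6.2,-32,0,0.4],[0,0,0,7,-36,0,0.4],[0,0,0,7.7,-40,0,0.4],[0,0,0,8.2,-42.5,0,0.4],[0,0,0,8.4,-44.1,0,0.4],[0,0,0,8.4,-44.1,0,0.4]]'
```

```text
t: 4.2
tcp_pos: [0.4653, 0.2258, 0.2977]
tool_rot: [-3.14, -0.003, 2.865]
ft_force: [0.4, 0.6, -1.9]
width: 0.0495
gripper_force: 20.0
t: 5.2
tcp_pos: [0.5499, -0.2212, 0.2964]
tool_rot: [-3.14, -0.004, 2.859]
ft_force: [0.0, 0.7, -1.6]
width: 0.0499
gripper_force: 20.0
```

```bash
python3 -m jog '[[0,0,0,0,0,0,0.4],[0,0,0,0,0,0,0.4],[0,0,0,0,0,0,0.4]]'
python3 - <<'E'
from h import *
f=env.grab_frame("scene");cv2.imwrite("pics/s2.png",cv2.resize(f["image"][150:320,120:330],(741,600),interpolation=cv2.INTER_CUBIC))
W=world(f).reshape(-1,3)
m=(abs(W[:,2]-.31)<.03)&(np.hypot(W[:,0]-.55,W[:,1]+.215)<.06)
print(env.sense()["tcp_pos"],env.sense()["ft_force"])
E
```

```text
t: 5.45
tcp_pos: [0.5499, -0.2135, 0.2988]
tool_rot: [3.141, -0.002, 2.866]
ft_force: [-0.1, 0.3, -1.0]
width: 0.0498
gripper_force: 20.0
[ 0.55007489 -0.2133465   0.29925991] [-0.62705171 -0.9907187  -1.87165917]
```

View pics/s2.png

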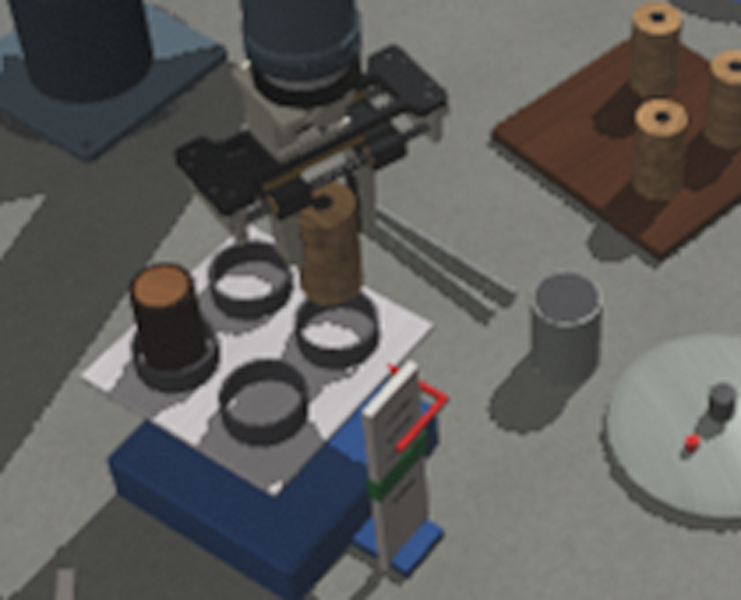

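The log hangs upright over ring_d (around 340,310) with nothing in the way. I lower it onto the pan and let the spring take the load.

```bash
python3 -m jog '[[0,0,0,0,0,-1,0.4],[0,0,0,0,0,-2.5,0.4],[0,0,0,0,0,-4,0.4],[0,0,0,0,0,-5.2,0.4],[0,0,0,0,0,-6,0.4],[0,0,0,0,0,-6.5,0.4],[0,0,0,0,0,-6.9,0.4],[0,0,0,0,0,-7.3,0.4],[0,0,0,0,0,-7.7,0.4],[0,0,0,0,0,-8,0.4],[0,0,0,0,0,-8,0.4],[0,0,0,0,0,-8,0.4]]'; python3 -m jog '[[0,0,0,0,0,-0.1,0.4],[0,0,0,0,0,-0.2,0.4],[0,0,0,0,0,-0.3,0.4],[0,0,0,0,0,-0.4,0.4],[0,0,0,0,0,-0.4,0.4],[0,0,0,0,0,-0.4,0.4]]'
python3 - <<'E'
from h import *
f=env.grab_frame("scene");W=world(f).reshape(-1,3)
m=(W[:,2]>.09)&(W[:,2]<.178)&(W[:,0]<.59)&(W[:,1]<-.17)&(W[:,1]>-.34)&(W[:,0]>.43)
print(np.median(W[m][:,2]),env.sense()["ft_force"])
E
```

```text
t: 6.5
tcp_pos: [0.5504, -0.215, 0.2198]
tool_rot: [-3.142, 0.0, 2.865]
ft_force: [0.1, 1.4, 0.3]
width: 0.0497
gripper_force: 20.0
t: 7.0
tcp_pos: [0.5504, -0.215, 0.2157]
tool_rot: [-3.141, 0.0, 2.865]
ft_force: [0.7, -0.2, 0.5]
width: 0.0497
gripper_force: 20.0
0.15149361593359134 [ 0.33356954 -0.87056599  0.19156452]
```

```bash
python3 -m jog '[[0,0,0,0,0,0,0.56],[0,0,0,0,0,0,0.6],[0,0,0,0,0,0,0.66],[0,0,0,0,0,0,0.7],[0,0,0,0,0,0,0.7],[0,0,0,0,0,1,0.7],[0,0,0,0,0,4,0.7],[0,0,0,0,0,8,0.7],[0,0,0,0,0,11,0.7],[0,0,0,0,0,12,0.7],[0,0,0,0,0,12,0.7],[0,0,0,0,0,12,0.7]]'; python3 -m jog '[[0,0,0,-2,12,0,0.8],[0,0,0,-2,16,0,0.8],[0,0,0,-2,20,0,0.8],[0,0,0,-2,24,0,0.8],[0,0,0,-2,28,0,0.8],[0,0,0,0,32,0,0.8],[0,0,0,1.5,36,0,0.8],[0,0,0,2.9,40,0,0.8],[0,0,0,2.9,42.3,0,0.8],[0,0,0,2.9,42.3,0,0.8],[0,0,0,2.9,42.3,0,0.8],[0,0,0,2.9,42.3,0,0.8]]'
python3 - <<'E'
from h import *
f=env.grab_frame("scene");W=world(f).reshape(-1,3)
cv2.imwrite("pics/s3.png",cv2.resize(f["image"][150:320,120:330],(741,600),interpolation=cv2.INTER_CUBIC))
m=(W[:,2]>.09)&(W[:,2]<.178)&(W[:,0]<.59)&(W[:,1]<-.17)&(W[:,1]>-.34)&(W[:,0]>.43)
print(np.median(W[m][:,2]))
for c in [(.5505,-.215),(.465,-.309)]:
    m=(np.hypot(W[:,0]-c[0],W[:,1]-c[1])<.04)&(W[:,2]>.222)&(W[:,2]<.27)
    zt=np.percentile(W[m][:,2],60);Q=W[m&(abs(W[:,2]-zt)<.006)];print(zt,cv2.minEnclosingCircle((Q[:,:2]*1000).astype(np.float32)))
E
```

```text
t: 8.05
tcp_pos: [0.5502, -0.2149, 0.3356]
tool_rot: [-3.141, 0.001, 2.865]
ft_force: [-0.1, -0.1, -0.2]
width: 0.0648
gripper_force: 0.0
t: 9.05
tcp_pos: [0.5783, 0.2113, 0.3323]
tool_rot: [-3.14, -0.005, 2.869]
ft_force: [0.3, -0.7, -0.6]
width: 0.0742
gripper_force: 0.0
0.1531249327040649
0.23967520444589874 ((550.9439697265625, -217.007568359375), 25.639310836791992)
0.2397721784413196 ((464.4647216796875, -311.5721130371094), 27.43329620361328)
```

View pics/s3.png

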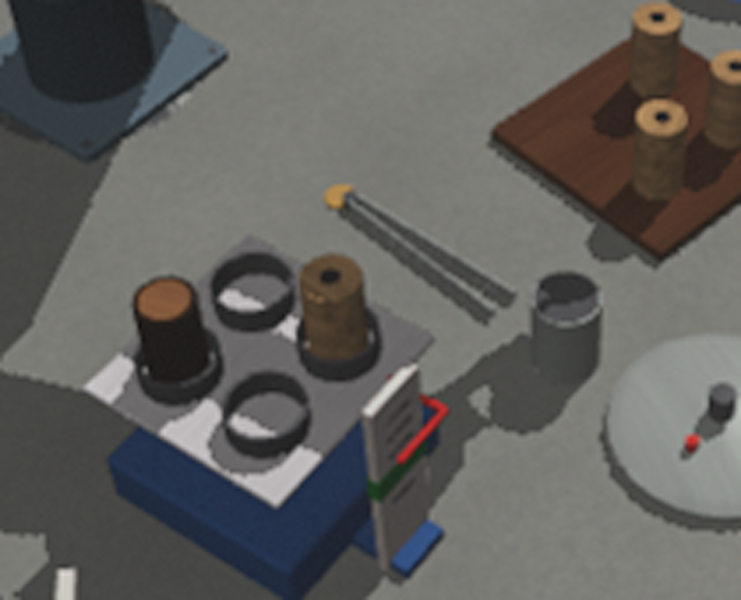

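The log stands in ring_d with its top level with the billet's, so the pan is at about 40 mm. Next is the log at (0.580, 0.208).

```bash
python3 -m jog '[[0,0,0,0,0,-3,0.8],[0,0,0,0,0,-7,0.8],[0,0,0,0,0,-11,0.8],[0,0,0,0,0,-15,0.8],[0,0,0,0,0,-18,0.8],[0,0,0,0,0,-21,0.8],[0,0,0,0,0,-23.5,0.8],[0,0,0,0,0,-25,0.8],[0,0,0,0,0,-25.6,0.8],[0,0,0,0,0,-25.6,0.8],[0,0,0,0,0,-25.6,0.8],[0,0,0,0,0,-25.6,0.4]]' 20;python3 -m jog '[[0,0,0,0,0,0,0.4],[0,0,0,0,0,0,0.4],[0,0,0,0,0,0,0.4],[0,0,0,0,0,0,0.4],[0,0,0,0,0,0.5,0.4],[0,0,0,0,0,2,0.4],[0,0,0,0,0,5,0.4],[0,0,0,0,0,9,0.4],[0,0,0,0,0,13,0.4],[0,0,0,0,0,17,0.4],[0,0,0,0,0,20,0.4],[0,0,0,0,0,22,0.4]]'
```

```text
t: 10.1
tcp_pos: [0.5803, 0.2075, 0.0811]
tool_rot: [3.141, 0.002, 2.864]
ft_force: [-0.5, 0.1, -0.2]
width: 0.0709
gripper_force: 0.0
t: 11.1
tcp_pos: [0.5798, 0.2083, 0.3041]
tool_rot: [3.14, 0.004, 2.865]
ft_force: [-0.2, -0.9, -1.6]
width: 0.0496
gripper_force: 20.0
```

```bash
python3 -m jog '[[0,0,0,-2,-3.5,1,0.4],[0,0,0,-4,-7,2,0.4],[0,0,0,-6,-10.5,3,0.4],[0,0,0,-8,-14,3,0.4],[0,0,0,-10,-17.5,3,0.4],[0,0,0,-11.5,-21,3,0.4],[0,0,0,-11.9,-25,3,0.4],[0,0,0,-11.9,-29,3,0.4],[0,0,0,-11.9,-33,3,0.4],[0,0,0,-11.9,-37,3,0.4],[0,0,0,-11.9,-40.5,3,0.4],[0,0,0,-11.9,-42.7,3,0.4]]'; python3 -m jog '[[0,0,0,0,0,-1,0.4],[0,0,0,0,0,-2,0.4],[0,0,0,0,0,-4,0.4],[0,0,0,0,0,-6,0.4],[0,0,0,0,0,-7,0.4],[0,0,0,0,0,-8,0.4],[0,0,0,0,0,-8,0.4],[0,0,0,0,0,-8,0.4]]'
python3 - <<'E'
from h import *
f=env.grab_frame("scene");W=world(f).reshape(-1,3)
cv2.imwrite("pics/s4.png",cv2.resize(f["image"][150:320,120:330],(741,600),interpolation=cv2.INTER_CUBIC))
m=(np.hypot(W[:,0]-.465,W[:,1]+.309)<.04)&(W[:,2]>.222)&(W[:,2]<.27)
print(np.percentile(W[m][:,2],60),env.sense()["ft_force"])
E
```

```text
t: 12.1
tcp_pos: [0.4594, -0.2223, 0.3294]
tool_rot: [-3.141, -0.001, 2.863]
ft_force: [0.9, 0.4, -1.7]
width: 0.0497
gripper_force: 20.0
t: 12.77
tcp_pos: [0.4603, -0.2182, 0.2497]
tool_rot: [3.141, -0.001, 2.866]
ft_force: [-0.1, 0.7, -2.3]
width: 0.0495
gripper_force: 20.0
0.2398977804032699 [-0.07173512  0.46496373 -2.17782179]
```

View pics/s4.png

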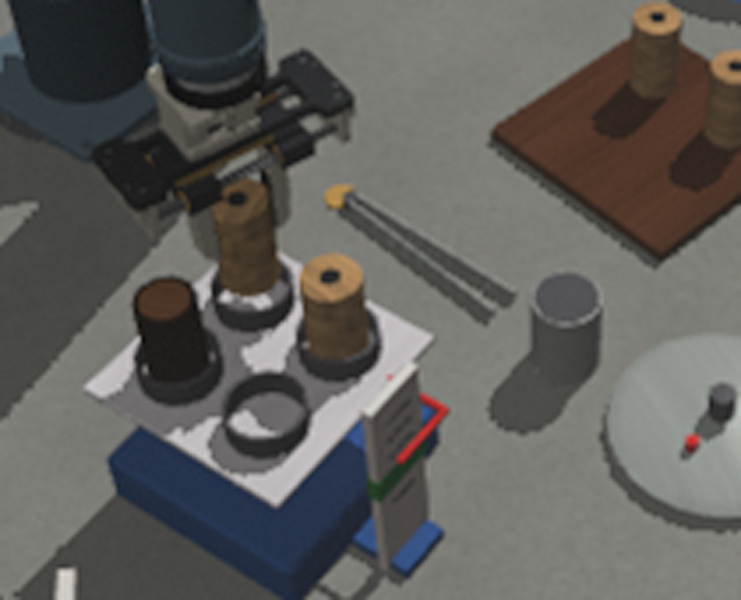

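The second log is over ring_c (around 250,290), clear of the billet and the first log. I lower it.

```bash
python3 -m jog '[[0,0,0,0,0,-1,0.4],[0,0,0,0,0,-2,0.4],[0,0,0,0,0,-2.7,0.4],[0,0,0,0,0,-3.2,0.4],[0,0,0,0,0,-3.6,0.4],[0,0,0,0,0,-4,0.4],[0,0,0,0,0,-4.4,0.4],[0,0,0,0,0,-4.8,0.4],[0,0,0,0,0,-5.1,0.4],[0,0,0,0,0,-5.1,0.4],[0,0,0,0,0,-5.1,0.4],[0,0,0,0,0,-5.1,0.4]]'; python3 -m jog '[[0,0,0,0,0,0,0.56],[0,0,0,0,0,0,0.6],[0,0,0,0,0,0,0.66],[0,0,0,0,0,0,0.7],[0,0,0,0,0,0,0.7],[0,0,0,0,0,1,0.7],[0,0,0,0,0,4,0.7],[0,0,0,0,0,8,0.7],[0,0,0,0,0,12,0.7],[0,0,0,0,0,13,0.7],[0,0,0,0,0,13,0.7],[0,0,0,0,0,13,0.7]]'; python3 -m jog '[[0,0,0,0,5,0,0.8],[0,0,0,0,9,0,0.8],[0,0,0,0,13,0,0.8],[0,0,0,0,17,0,0.8],[0,0,0,0,20,0,0.8],[0,0,0,0,22,0,0.8],[0,0,0,0,22,0,0.8],[0,0,0,0,22,0,0.8]]'
python3 - <<'E'
from h import *
for n in("scene","top"):
  f=env.grab_frame(n);W=world(f).reshape(-1,3)
  if n=="scene":cv2.imwrite("pics/s5.png",cv2.resize(f["image"][150:320,120:330],(741,600),interpolation=cv2.INTER_CUBIC))
  for c in [(.5505,-.215),(.465,-.309),(.4605,-.219)]:
    m=(np.hypot(W[:,0]-c[0],W[:,1]-c[1])<.04)&(W[:,2]>.19)&(W[:,2]<.25)
    zt=np.percentile(W[m][:,2],70);Q=W[m&(abs(W[:,2]-zt)<.006)];print(n,zt,cv2.minEnclosingCircle((Q[:,:2]*1000).astype(np.float32)))
  m=(W[:,2]>.09)&(W[:,2]<.158)&(W[:,0]<.59)&(W[:,1]<-.17)&(W[:,1]>-.34)&(W[:,0]>.43)
  print(np.median(W[m][:,2]))
print(env.sense()["tcp_pos"])
E
```

```text
t: 13.82
tcp_pos: [0.4603, -0.219, 0.1988]
tool_rot: [-3.142, 0.0, 2.865]
ft_force: [-0.4, 1.0, 0.2]
width: 0.0498
gripper_force: 20.0
t: 14.82
tcp_pos: [0.4603, -0.219, 0.329]
tool_rot: [-3.141, 0.001, 2.865]
ft_force: [-0.2, 0.4, -0.9]
width: 0.0649
gripper_force: 0.0
t: 15.48
tcp_pos: [0.4594, 0.002, 0.3268]
tool_rot: [-3.141, -0.003, 2.868]
ft_force: [0.1, -0.8, 0.6]
width: 0.0744
gripper_force: 0.0
scene 0.21764956211011027 ((550.488525390625, -216.84429931640625), 26.25290870666504)
scene 0.21777822307702727 ((465.5297546386719, -309.4598388671875), 25.756471633911133)
scene 0.2175801913625298 ((460.3647766113281, -219.46270751953125), 27.14571762084961)
0.13114073635432
top 0.22034935631407443 ((549.4297485351562, -213.69886779785156), 24.773618698120117)
top 0.22111067217767405 ((464.4432067871094, -307.3824768066406), 24.653444290161133)
top 0.22073432983545332 ((460.472900390625, -218.09861755371094), 25.06587791442871)
0.1302989831583059
[4.59886689e-01 4.33609280e-04 3.27367787e-01]
```

View pics/s5.png

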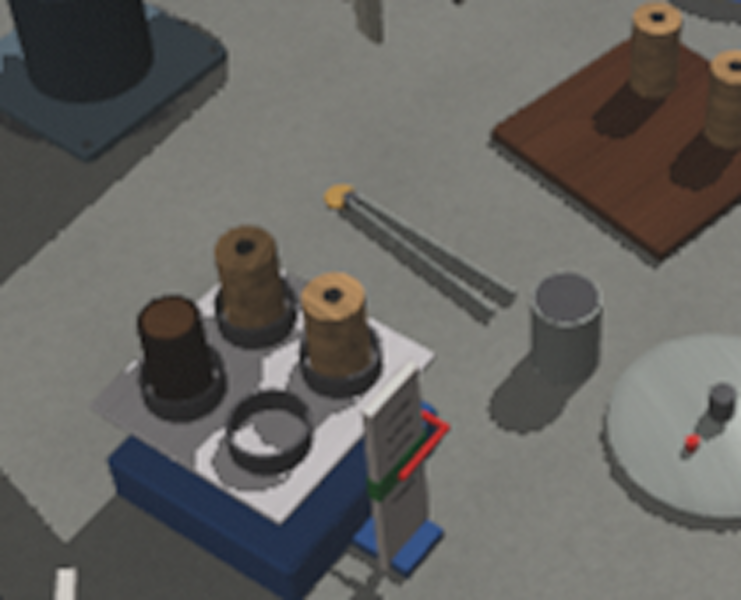

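Two logs and the billet stand square in their rings. The pointer is near the upper edge of the green band, and floor depth gives about 60 mm, close to the 58 mm limit. I compare pointer and band directly.

Run:
```python
from h import *
R={k:[] for k in("top","scene","ptr","band")}
for i in range(4):
  for n in("scene","top"):
    f=env.grab_frame(n);W=world(f);I=f["image"].astype(int);b,g,r=I[...,0],I[...,1],I[...,2]
    box=(W[...,0]>.58)&(W[...,0]<.70)&(W[...,1]>-.33)&(W[...,1]<-.16)
    fl=(W[...,2]>.115)&(W[...,2]<.14)&(W[...,0]<.59)&(W[...,1]<-.17)&(W[...,1]>-.34)&(W[...,0]>.43)
    R[n].append(np.median(W[fl][:,2]))
    if n=="scene":
      red=box&(r>150)&(g<70)&(b<70); gr=box&(g>r*1.4)&(g>b*1.2)&(g>40)
      if i==0:
        P=W[red];print("red",len(P));print(P[np.argsort(P[:,1])].round(3)[::3].tolist())
        G=W[gr];print("green",len(G),np.percentile(G[:,2],[0,5,50,95,100]).round(4),G.mean(0).round(3))
        vs,us=np.where(gr);print(us.min(),us.max(),vs.min(),vs.max())
        cv2.imwrite("pics/s6.png",cv2.resize(f["image"][245:320,210:260],(400,600),interpolation=cv2.INTER_NEAREST))
    
print(R["scene"],R["top"],env.sense()["t"])
```

```text
red 37
[[0.658, -0.267, 0.126], [0.66, -0.265, 0.135], [0.659, -0.256, 0.129], [0.657, -0.249, 0.13], [0.655, -0.243, 0.13], [0.659, -0.238, 0.132], [0.655, -0.234, 0.129], [0.655, -0.225, 0.125], [0.655, -0.22, 0.128], [0.635, -0.213, 0.128], [0.638, -0.213, 0.13], [0.654, -0.21, 0.126], [0.643, -0.21, 0.126]]
green 55 [0.045  0.1033 0.1206 0.1285 0.133 ] [ 0.645 -0.268  0.117]
224 240 272 291
[np.float64(0.12860528026152362), np.float64(0.1284453620894772), np.float64(0.1283151212052409), np.float64(0.12865054905847284)] [np.float64(0.12924549311497513), np.float64(0.1291182133078017), np.float64(0.12936157926073555), np.float64(0.12913342628987756)] 15.9833
```

View pics/s6.png

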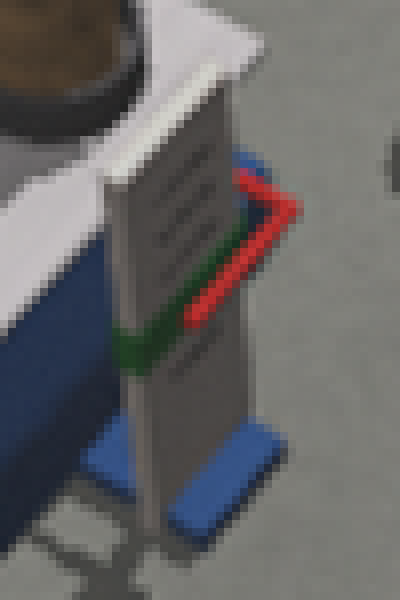

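Run:
```python
from h import *
for n in("scene","top"):
    Z=[]
    for i in range(4): f=env.grab_frame(n);W=world(f);Z.append(W)
    W=np.mean(Z,0)
    def md(x0,x1,y0,y1,z0,z1):
        m=(W[...,0]>x0)&(W[...,0]<x1)&(W[...,1]>y0)&(W[...,1]<y1)&(W[...,2]>z0)&(W[...,2]<z1)
        return int(m.sum()),float(np.median(W[...,2][m]).round(4)) if m.any() else None
    print(n,"floor",md(.43,.59,-.34,-.17,.12,.137),"slab",md(.4,.6,-.08,.08,-.02,.02),"strip",md(.62,.68,-.31,-.2,.21,.225),"logtops",md(.46,.63,.28,.36,.098,.115),"base",md(.38,.62,-.38,-.14,.05,.062),"pantops",md(.43,.58,-.34,-.18,.214,.226),"board",md(.44,.64,.16,.36,.010,.021))
```

```text
scene floor (1212, 0.128) slab (1877, -0.0007) strip (73, 0.2136) logtops (227, 0.1035) base (979, 0.0549) pantops (600, 0.2175) board (1850, 0.0139)
top floor (1120, 0.1291) slab (985, 0.0004) strip (41, 0.2151) logtops (270, 0.1053) base (111, 0.0547) pantops (467, 0.2192) board (2154, 0.0152)
```

After correcting against known heights (slab, board, logs, strip), both cameras put the pan floor at 0.129 m. That is 61 mm of travel and it is steady, so the pointer is about 3 mm inside the band. A third log could overshoot, so I hand in now.

```bash
python3 -c "
from cell import env
print(env.sign_off())"
```

```text
the job is handed in; nothing more can be done
None
```

I handed the job in with two logs in rings c and d beside the billet; the pan rests at about 61 mm by my camera measurement, 3 mm inside the green band, and the other two logs still stand on the board (sign-off gave no verdict).

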